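Click the lens carriage into place and torque its clamp screw

ROBOT

A 7-joint arm with a two-finger parallel gripper is mounted at the origin on the work surface. World frame = base frame: x ahead of the robot, y to its left, z up, the work surface at z = 0. Lengths are in m, angles in rad, forces in N, time in s.
With the tool pointing down it reaches from about 0.35 to 0.9 m from the base axis. Payload 8.1 kg.
Tool frame: the origin (TCP) lies midway between the tips of the shut fingers; the grasp point (between the pads) lies 19 mm behind it (tcp_to_grasp is the distance from the TCP to the grasp point, in m); z points along the fingers, y is the direction in which the jaws open and shut (so a half turn about z gives the same grasp; the last joint's range is limited). The gripper opens to 85 mm and grips with 20 to 120 N. Pads are 22 mm wide; open, the fingers measure 114 mm over their backs; the gripper's body (76 mm by 85 mm) begins 54 mm behind the grasp point. The pads swing forward as they close: fully open they stand 13 mm farther back than shut.
Start: joints at [-0.103, 0.434, 0.025, 1.573, -0.012, 1.134, -0.075], TCP at [0.625, -0, 0.231] pointing down, gripper open.
Joint ranges: [-2.62, 2.62], [-0.44, 2.09], [-1.27, 1.32], [0.08, 2.57], [-1.32, 4.46], [0.12, 2], [-2.74, 2.74]. Speed limits (rad/s): [2.22, 2.22, 3.01, 3.01, 3.14, 3.14, 3.14].

INTERFACE

Orientations are given as a unit quaternion [x, y, z, w].
In Python, from workcell import * gives the robot as it stands.
- The arm moves only by the shell command python3 -m pendant 'ROWS'. ROWS is JSON, a list of rows, each a list of 7 numbers: the shift along the tool's x, y, z in cm, then the turn, a rotation vector about the tool's x, y, z in rad, then the finger opening in cm, from 0 to 8.54. In form: [[dx, dy, dz, rx, ry, rz, claw], ...]. A call has 1 to 20 rows; each row is the pose to reach, as a shift and turn from the pose measured when the call began, along the tool's axes at that moment; what a row does not reach only later rows make up. A row lasts 1/12 s, in which the tool goes at most 41.7 mm and 7.16 degrees, less where a joint would pass 70% of its speed; a pose out of reach is approached as far as the arm can. A call with a gripper value outside its range is refused whole. The fingers move at their own pace and stop on an object; the grip force is fixed at half the most. Time passes only in rows, so rows that repeat a pose let the fingers close. It gives the time, the measured TCP pose, the force and the opening at its end, in the units of the state.
- state(): the state, without advancing time (a new reading comes with each control period).
- camera(name): name is "scene" or "side" or "wrist"; returns the picture (400x640x3 uint8, red, green, blue); there is no depth.
- calibration(name): a dict with "mtx" (3x3 intrinsics, pixels), "R" (3x3) and "t" (3): a world point X has camera coordinates R X + t. Camera axes: x right, y down, z forward; pixel columns grow to the right and rows downward; lengths in m; the calibration is good to about 2 mm. A picture is of the moment at which its call begins: read the wrist's pose just before it. calibration takes no time and is no camera call; for the wrist camera it gives the pose at the moment of the call.
- job_done(): hands the job in, once; it reports no verdict.
The state is a dict: "time": time; "qpos": joint angles; "joint_velocities": joint speeds; "effort": joint torques, N m; "ee_pos": TCP position; "eef_rot": TCP orientation; "force": force on the tool from outside, world axes, zero at the start; "ft_torque": the same for the moment, N m; "opening": finger opening in m.
Only numpy, scipy, OpenCV 4.12 (cv2) and the standard library are available. Lean on these libraries where they do the work, as an engineer would, in place of code of your own. Each camera call takes 0.05 s, during which the arm holds its last target. There are 200 camera calls.

TASK

On the optical rail on the lab bench, slide the lens carriage along until it clicks into the ball-detent stop. Then take up the slack of its clamp screw clockwise with the torque arm, press on until the arm lies between the two marks of its scale, hold it there for a good second to see that the seated screw holds and does not turn, and let go, leaving the carriage in its click stop and the screw tight. Do not over-torque the screw, and leave the other things on the bench alone.

Things in the scene. Friction and masses are not known exactly. Their poses are not given: they have to be found in the camera images.
- click (a point): Top of the fixed aluminium rail (440 mm long, 44 wide, top 35 mm above the bench, black end caps) at the click stop, midway between two small cross ribs 10.6 mm apart. y: along the rail, the way the carriage has to slide; x: across the rail, away from the robot; z up. The rail reaches 240 mm to the -y and 200 mm to the +y side of this point.
- carriage (a joint): Position of the carriage on the rail in m, growing along +y, range 0 to 0.19; starts at 0 to 0.07. Click stop: 0.130, its middle then being over point click. Sliding takes about 1 N; a sprung ball under its middle rides over the first rib with about 7 N and snaps in between the ribs, pulling in from up to 4 mm off; about 7 N to leave again.
- lens_mount (a point): Centre of the lens mount, to be held for sliding: upright black plate 44 mm wide (x), 14 mm thick (y), its top 21 mm above this point, free for 37 mm below it down to the carriage's steel saddle (60 x 96 mm). Axes as point click. The point is 24 mm to the -y side of the carriage's middle, 99 mm above the bench; the clamp screw is 52 mm to its +y side.
- screw_head (a point): Top of the clamp screw on the carriage, on its vertical axis, 83 mm above the bench, 28 mm to the +y side of the carriage's middle. The screw carries a white scale plate under the torque arm with three black lines: the thin rest line and, clockwise of it, two thicker marks at 0.10 and 0.18 rad. The y axis is horizontal, along the rest line.
- screw (a joint): Turn of the clamp screw in rad, growing as it is tightened (clockwise from above). It starts at 0.1 to 0.4, turns freely (0.12 Nm) and is seated hard at 0.60, the rest line then pointing along the rail's +y.
- torque_arm (a joint): Deflection of the torque arm from the rest line in rad, positive when pressed clockwise, 0 when let go. Sprung, 6.6 Nm/rad: under 0.05 while the screw turns freely; once the screw is seated it grows with the torque. Between the marks: 0.10 to 0.18 (6.3 to 11.3 N at the knob, which is 10 to 19 mm past its seated position). Over 0.24 the screw is over-torqued.
- knob (a point): Centre of the torque arm's knob: upright black cylinder, 16 mm diameter, 46 mm high, centre 99 mm above the bench, at the end of a thin rod 105 mm from the screw axis; rod and scale run below its middle, on the screw's side. y: away from the screw. It starts 0.2 to 0.5 rad anticlockwise of the rail's +y, on the robot's side; tightening swings it away from the robot.
- tube_rack: Bystander: grey tube rack, 75 x 150 x 52 mm, origin at the centre of its underside.
- tip_box: Bystander: pipette tip box with clear lid, 88 x 128 x 63 mm, origin at the centre of its underside.
- jar: Bystander: brown glass jar, 60 mm diameter, 75 mm high, origin at the centre of its underside.
- wash_bottle: Bystander: white wash bottle, 64 mm diameter, 200 mm high, origin at the centre of its underside.

How it is judged:
On the way, in this order (a step that is already met when the one before it is completed fails the run):
1. the carriage is clicked into the detent stop (within 2 mm) and at rest (value of joint carriage between 0.128 and 0.132 m and velocity of joint carriage between -0.005 and 0.005 m/s), for 0.3 s.
2. with the carriage in its stop (within 3 mm) and the screw seated, the torque arm is held between the marks (0.10 to 0.18 rad) for 0.8 s and the screw does not turn (value of joint carriage between 0.127 and 0.133 m and value of joint screw above 0.58 rad and velocity of joint screw between -0.03 and 0.03 rad/s and value of joint torque_arm between 0.1 and 0.18 rad), for 0.8 s.
At the end, for the whole second after the job is handed in: The carriage rests in its click stop (within 2 mm), the screw is still tight (turned to at least 0.54 rad of 0.60), the torque arm is let go and back at its rest line (within 0.03 rad) (value of joint carriage between 0.128 and 0.132 m and value of joint screw above 0.54 rad and value of joint torque_arm between -0.03 and 0.03 rad and linear speed of carriage below 0.005 m/s); the robot touches nothing.
It fails at once if the screw is over-torqued (arm deflected over 0.24 rad) (value of joint torque_arm above 0.24 rad).
It fails at once if the tube rack is shoved by more than 30 mm or tipped (distance of tube_rack from where it was at the start of the episode above 0.03 m or angle between tube_rack's own z axis and vertical above 0.4 rad).
It fails at once if the tip box is shoved by more than 30 mm or tipped (distance of tip_box from where it was at the start of the episode above 0.03 m or angle between tip_box's own z axis and vertical above 0.4 rad).
It fails at once if the jar is shoved by more than 30 mm or tipped (distance of jar from where it was at the start of the episode above 0.03 m or angle between jar's own z axis and vertical above 0.4 rad).
It fails at once if the wash bottle is shoved by more than 30 mm or tipped (distance of wash_bottle from where it was at the start of the episode above 0.03 m or angle between wash_bottle's own z axis and vertical above 0.4 rad).
It also fails if it takes over 61 s, if anything falls off the work surface, if the arm or the gripper's body presses on something with over 40 N, if the wrist force passes 120 N, or if a joint passes its speed limit or range.

## Working session

There is one attempt and no reset: what is moved stays moved. The work goes in short steps, Python scripts to look and compute and a shell command to move; the robot and the scene stay as the last step left them, time stands still between calls to the robot, and variables do not carry over. Pictures are saved under pics/ and viewed, on a budget of 10 in all, crops included, one or two more only if the job needs it, and the job is handed in when it is done.

```bash
mkdir -p pics; python3 - <<'E'
from workcell import *
import cv2,numpy as np
s=state();print(s['time'],s['ee_pos'],s['eef_rot'],s['force'],s['opening'])
for n in ['scene','side']:
    im=camera(n);cv2.imwrite(f'pics/{n}0.png',im[...,::-1])
    c=calibration(n);print(n,np.round(c['mtx'],1).tolist(),np.round(c['R'],3).tolist(),np.round(c['t'],3).tolist())
E
```

```text
0.0 [ 6.24490785e-01 -3.57917727e-05  2.30522457e-01] [ 7.07116990e-01  7.07096110e-01 -6.19805943e-04 -5.19862789e-04] [-0.16941948  0.17257782 -0.29230985] 0.08514505326855784
scene [[384.3, 0.0, 317.5], [0.0, 384.3, 204.4], [0.0, 0.0, 1.0]] [[0.87, 0.494, 0.005], [0.308, -0.535, -0.787], [-0.386, 0.685, -0.618]] [-0.604, -0.045, 1.242]
side [[510.5, 0.0, 323.2], [0.0, 510.5, 199.9], [0.0, 0.0, 1.0]] [[0.986, -0.169, -0.003], [-0.111, -0.636, -0.763], [0.127, 0.753, -0.646]] [-0.613, 0.205, 1.222]
```

View pics/scene0.png

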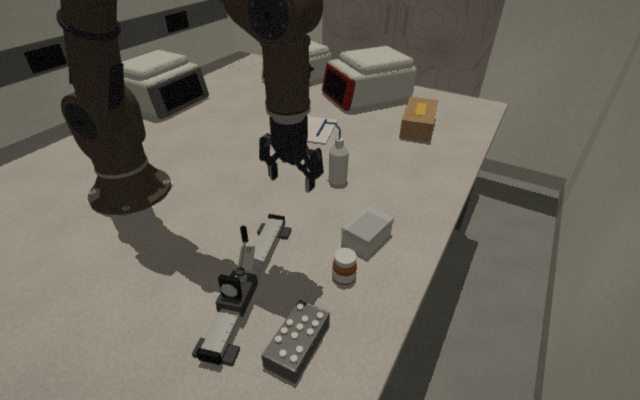

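View pics/side0.png

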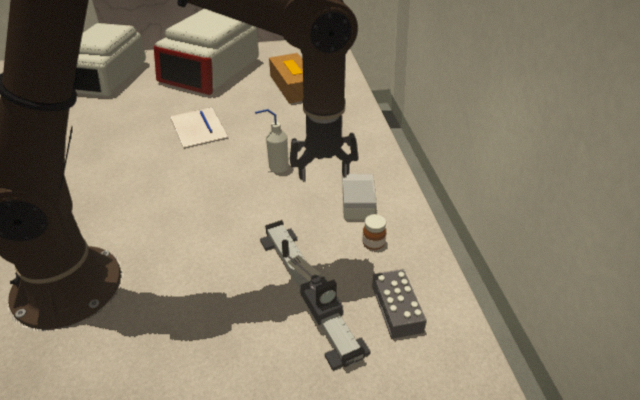

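```bash
cat > h.py <<'E'
from workcell import *
import cv2,numpy as np
def ray(c,p):
    d=c['R'].T@np.linalg.inv(c['mtx'])@np.array([p[0],p[1],1.]);return -c['R'].T@c['t'],d
def plane(c,p,z):
    o,d=ray(c,p);return o+d*(z-o[2])/d[2]
def tri(c1,p1,c2,p2):
    P=[np.array(c['mtx'])@np.c_[c['R'],c['t']] for c in (c1,c2)]
    X=cv2.triangulatePoints(P[0],P[1],np.array(p1,float).reshape(2,1),np.array(p2,float).reshape(2,1))
    return (X[:3]/X[3]).ravel()
def proj(c,X):
    v=c['mtx']@(c['R']@np.array(X)+c['t']);return v[:2]/v[2]
E
python3 - <<'E'
from h import *
np.set_printoptions(precision=3,suppress=True)
a,b=calibration('scene'),calibration('side')
for n,p,q,z in [('near',(214,347),(346,349),.035),('far',(271,222),(274,230),.035),('knobtop',(244,228),(285,241),.122),('knobbot',(246,241),(286,255),.076)]:
    print(n,tri(a,p,b,q),plane(a,p,z),plane(b,q,z))
i=cv2.imread('pics/scene0.png')[205:365,180:300];j=cv2.imread('pics/side0.png')[215:375,250:380]
cv2.imwrite('pics/c1.png',np.hstack([cv2.resize(i,None,fx=3.2,fy=3.2,interpolation=2)[:,:384],cv2.resize(j,None,fx=3.2,fy=3.2,interpolation=2)]))
E
```

```text
near [ 0.62  -0.297  0.018] [ 0.63  -0.305  0.035] [ 0.617 -0.308  0.035]
far [0.506 0.07  0.033] [0.508 0.066 0.035] [0.506 0.07  0.035]
knobtop [ 0.524 -0.059  0.117] [ 0.529 -0.064  0.122] [ 0.524 -0.063  0.122]
knobbot [ 0.524 -0.059  0.073] [ 0.526 -0.062  0.076] [ 0.524 -0.063  0.076]
```

View pics/c1.png

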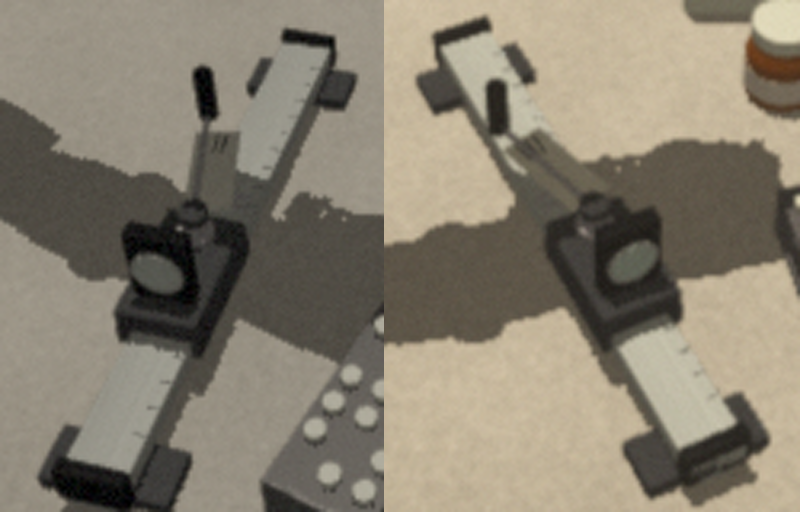

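```bash
python3 - <<'E'
from h import *
np.set_printoptions(precision=3,suppress=True)
a,b=calibration('scene'),calibration('side')
for n,p,q,z in [('near',(210.3,350.6),(353,355),.035),('far',(276.2,216.6),(274.4,224.4),.035),('mounttop',(229,275.6),(326.3,281.6),.12)]:
    print(n,tri(a,p,b,q),plane(a,p,z),plane(b,q,z))
c=calibration('wrist');print(c)
E
```

```text
near [ 0.628 -0.317  0.029] [ 0.629 -0.315  0.035] [ 0.628 -0.324  0.035]
far [0.509 0.091 0.036] [0.508 0.092 0.035] [0.509 0.091 0.035]
mounttop [ 0.595 -0.199  0.123] [ 0.593 -0.197  0.12 ] [ 0.596 -0.196  0.12 ]
{'mtx': array([[308.586,   0.   , 320.162],
       [  0.   , 308.586, 197.789],
       [  0.   ,   0.   ,   1.   ]]), 'R': array([[ 1.   , -0.002, -0.001],
       [-0.001, -0.954,  0.3  ],
       [-0.001, -0.3  , -0.954]]), 't': array([-0.624, -0.037,  0.38 ])}
```

```bash
python3 -m pendant '[[-3,0,0,0,0,0.12,4],[-6,-1,0,0,0,0.24,4],[-9,-1.5,1,0,0,0.36,4],[-12,-2,1,0,0,0.48,4],[-15,-2.5,2,0,0,0.6,4],[-18,-3,2,0,0,0.72,4],[-19.7,-3,3,0,0,0.84,4],[-19.7,-3,3,0,0,0.96,4],[-19.7,-3,3,0,0,1.08,4],[-19.7,-3,3,0,0,1.2,4],[-19.7,-3,3,0,0,1.286,4],[-19.7,-3,3,0,0,1.286,4],[-19.7,-3,3,0,0,1.286,4],[-19.7,-3,3,0,0,1.286,4]]'
python3 - <<'E'
from h import *
im=camera('wrist');cv2.imwrite('pics/w1.png',im[...,::-1])
np.set_printoptions(precision=3,suppress=True)
c=calibration('wrist');s=state();print(s['ee_pos'],s['eef_rot'])
from scipy.spatial.transform import Rotation as R
print(R.from_quat(s['eef_rot']).as_matrix())
for n,X in [('mt',(.595,-.198,.12)),('screw',(.578,-.148,.083)),('knob',(.524,-.061,.122)),('click',(.563,-.095,.035)),('tcp',s['ee_pos'])]: print(n,proj(c,X))
E
```

```text
time: 1.27
ee_pos: [0.5944, -0.1969, 0.2005]
eef_rot: [0.99, 0.143, -0.001, -0.0]
force: [-0.3, -0.2, 0.1]
opening: 0.0403
[ 0.594 -0.197  0.201] [ 0.99   0.143 -0.001 -0.   ]
[[ 0.959  0.283 -0.002]
 [ 0.283 -0.959 -0.   ]
 [-0.002 -0.    -1.   ]]
mt [322.635 205.633]
screw [262.546 194.343]
knob [130.52  241.763]
click [217.406 180.284]
tcp [321.515 256.844]
```

View pics/w1.png

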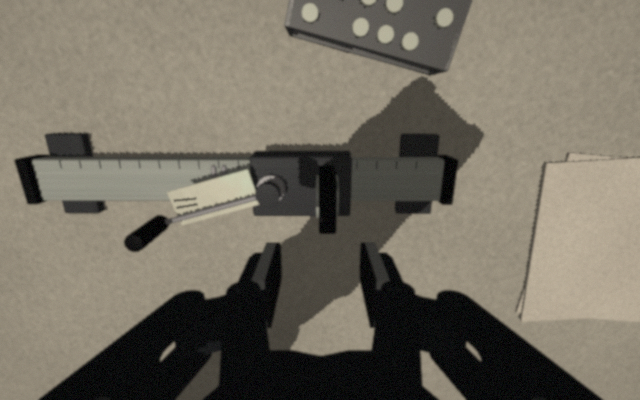

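```bash
python3 -m pendant '[[0.1,0.4,2,0,0,0,4],[0.1,0.4,5,0,0,0,4],[0.1,0.4,8,0,0,0,4],[0.1,0.4,10,0,0,0,4],[0.1,0.4,11.3,0,0,0,4],[0.1,0.4,11.5,0,0,0,4],[0.1,0.4,11.5,0,0,0,4],[0.1,0.4,11.5,0,0,0,2],[0.1,0.4,11.5,0,0,0,1],[0.1,0.4,11.5,0,0,0,0.5],[0.1,0.4,11.5,0,0,0,0.5],[0.1,0.4,11.5,0,0,0,0.5],[0.1,0.4,11.5,0,0,0,0.5],[0.1,0.4,11.5,0,0,0,0.5]]'
python3 - <<'E'
from h import *
im=camera('wrist');cv2.imwrite('pics/w2.png',im[...,::-1])
np.set_printoptions(precision=4,suppress=True)
s=state();print(s['ee_pos'],s['force'],s['opening'],s['ft_torque'])
E
```

```text
time: 2.48
ee_pos: [0.5972, -0.201, 0.0871]
eef_rot: [0.99, 0.143, 0.0, 0.0]
force: [-0.9, -0.4, 6.7]
opening: 0.0131
[ 0.5972 -0.201   0.0871] [-1.0737  0.2488  6.371 ] 0.013078730780468893 [-0.0147  0.2472 -0.0185]
```

View pics/w2.png

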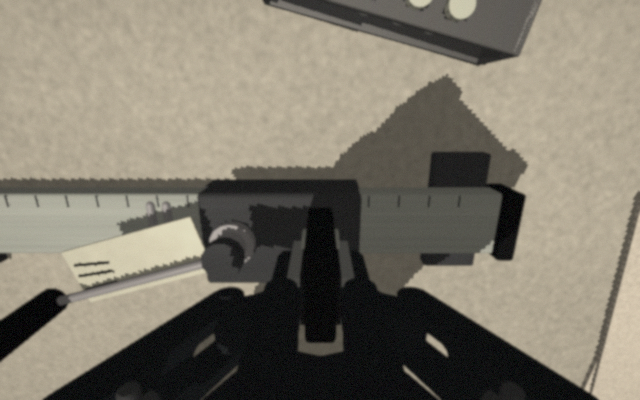

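```bash
python3 - <<'E'
from h import *
np.set_printoptions(precision=4,suppress=True)
c=calibration('wrist');s=state();e=s['ee_pos']
P={}
for n,p,z in [('rib1',(168,210),.037),('rib2',(152,210),.037),('railL_up',(5,193),.035),('railR_up',(490,188),.035),('railL_dn',(5,253),.035),('railR_dn',(490,257),.035),('capR',(497,222),.035)]:
    P[n]=plane(c,p,z);print(n,P[n])
d=(P['railL_up']+P['railL_dn']-P['railR_up']-P['railR_dn'])[:2];d/=np.linalg.norm(d);print(d,'yaw',np.arctan2(-d[0],d[1]))
m=(P['rib1']+P['rib2'])[:2]/2; print('gap',np.linalg.norm(P['rib1']-P['rib2']),'click-mount along u',(m-e[:2])@d,'travel',(m-e[:2])@d-.024,'cap',(P['capR'][:2]-m)@d)
E
```

```text
rib1 [ 0.576  -0.1012  0.037 ]
rib2 [ 0.5731 -0.091   0.037 ]
railL_up [0.5567 0.0044 0.035 ]
railR_up [ 0.65  -0.301  0.035]
railL_dn [0.5108 0.0048 0.035 ]
railR_dn [ 0.6039 -0.3233  0.035 ]
capR [ 0.6294 -0.3161  0.035 ]
[-0.2823  0.9593] yaw 0.2861711574542407
gap 0.0106246940790916 click-mount along u 0.10701739752390796 travel 0.08301739752390797 cap -0.22657388459061686
```

```bash
python3 -m pendant '[[0,-0.5,0,0,0,0,0.5],[0,-1,0,0,0,0,0.5],[0,-1.5,0,0,0,0,0.5],[0,-2,0,0,0,0,0.5],[0,-2.5,0,0,0,0,0.5],[0,-3,0,0,0,0,0.5],[0,-3.5,0,0,0,0,0.5],[0,-4,0,0,0,0,0.5],[0,-4.5,0,0,0,0,0.5],[0,-5,0,0,0,0,0.5],[0,-5.5,0,0,0,0,0.5],[0,-6,0,0,0,0,0.5],[0,-6.5,0,0,0,0,0.5],[0,-7,0,0,0,0,0.5],[0,-7.5,0,0,0,0,0.5],[0,-8,0,0,0,0,0.5],[0,-8.3,0,0,0,0,0.5],[0,-8.3,0,0,0,0,0.5],[0,-8.3,0,0,0,0,0.5],[0,-8.3,0,0,0,0,0.5]]'
python3 - <<'E'
from h import *
np.set_printoptions(precision=4,suppress=True)
s=state();e=s['ee_pos'];print(e,s['force'],s['opening'],(np.array(e)-[.5972,-.2010,.0871])[:2]@[-.2823,.9593])
E
```

```text
time: 4.2
ee_pos: [0.5737, -0.1211, 0.0871]
eef_rot: [0.99, 0.143, 0.0, 0.0]
force: [-1.7, 1.0, 2.2]
opening: 0.0133
[ 0.5737 -0.1211  0.0871] [-1.6781  1.024   2.1967] 0.013319147243365309 0.08326643860815834
```

```bash
python3 -m pendant '[[0,0,0,0,0,0,2],[0,0,0,0,0,0,4],[0,0,0,0,0,0,4],[0,0,0,0,0,0,4],[0,0,-1,0,0,0,4],[0,0,-3,0,0,0,4],[0,0,-6,0,0,0,4],[0,0,-9,0,0,0,4],[0,0,-11.5,0,0,0,4],[-1,-2,-11.5,0,0,0,2],[-2,-4,-11.5,0,0,0,0],[-3,-6,-11.5,0,0,0,0],[-4,-8,-11.5,0,0,0,0],[-5,-10,-11.5,0,0,0,0],[-6,-12,-11.5,0,0,0,0],[-7,-14,-11.5,0,0,0,0],[-7,-15.4,-11.5,0,0,0,0],[-7,-15.4,-11.5,0,0,0,0],[-7,-15.4,-11.5,0,0,0,0]]'
python3 - <<'E'
from h import *
im=camera('wrist');cv2.imwrite('pics/w3.png',im[...,::-1])
np.set_printoptions(precision=4,suppress=True)
c=calibration('wrist')
s=state();print(s['ee_pos'],s['force'],s['opening'])
for n,X in [('mt',(.5737,-.1211,.12)),('screw',(.558,-.071,.083)),('knobtop',(.5006,.0186,.122)),('seatedknob',(.5285,.0295,.122)),('capfar',(.566-.282*.2,-.098+.959*.2,.035)),('mt',np.array([.5737,-.1211,.12])),('tcp',s['ee_pos'])]: print(n,proj(c,X))
E
```

```text
time: 5.78
ee_pos: [0.463, 0.0071, 0.2027]
eef_rot: [0.99, 0.144, 0.001, 0.0]
force: [0.5, -0.3, 1.1]
opening: 0.0002
[0.4633 0.0063 0.2026] [ 0.8635 -0.8901 -0.036 ] -5.8680308322435014e-05
mt [538.6159 111.4702]
screw [443.9245 111.2395]
knobtop [319.3342 155.2715]
seatedknob [315.6144 112.803 ]
capfar [247.6578 109.641 ]
mt [538.6159 111.4702]
tcp [321.4167 256.7919]
```

View pics/w3.png

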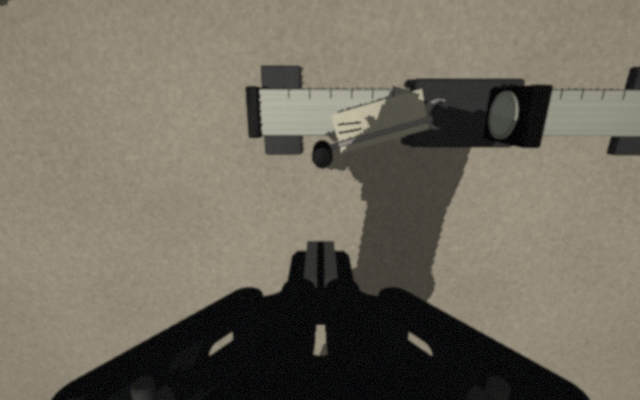

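```bash
python3 - <<'E'
from h import *
c=calibration('wrist');u=np.array([-.2823,.9593])
cap=plane(c,(247.5,110),.035)[:2]
for z in (.058,.062):
  print('saddle +y edge to cap (expect .152):',(cap-plane(c,(405,105),z)[:2])@u)
print('mount mid to cap (expect .224):',(cap-plane(c,(539,112),.12)[:2])@u)
E
python3 -m pendant '[[0,-0.5,3,0,0,0,0],[0,-0.5,6,0,0,0,0],[0,-0.5,9,0,0,0,0],[0,-0.5,10,0,0,0,0],[0.5,-0.5,10,0,0,0,0],[1,-0.5,10,0,0,0,0],[1.4,-0.5,10,0,0,0,0],[1.8,-0.5,10,0,0,0,0],[2.2,-0.5,10,0,0,0,0],[2.6,-0.5,10,0,0,0,0],[3,-0.5,10,0,0,0,0],[3.3,-0.5,10,0,0,0,0],[3.6,-0.5,10,0,0,0,0],[3.8,-0.5,10,0,0,0,0],[4,-0.5,10,0,0,0,0],[4,-0.5,10,0,0,0,0],[4,-0.5,10,0,0,0,0]]'
```

```text
saddle +y edge to cap (expect .152): 0.14618346893035342
saddle +y edge to cap (expect .152): 0.14512877484299094
mount mid to cap (expect .224): 0.22477236655953137
time: 7.25
ee_pos: [0.5004, 0.0224, 0.1026]
eef_rot: [0.99, 0.143, 0.001, 0.0]
force: [-1.0, 0.8, -0.8]
opening: 0.0003
```

```bash
python3 -m pendant '[[0.2,0,0,0,0,0,0],[0.4,0,0,0,0,0,0],[0.6,0,0,0,0,0,0],[0.8,0,0,0,0,0,0],[0.8,0,0,0,0,0,0],[0.8,0,0,0,0,0,0]]'
python3 - <<'E'
from h import *
im=camera('side');cv2.imwrite('pics/s4.png',cv2.resize(im[...,::-1][170:320,220:370],None,fx=4,fy=4,interpolation=2))
s=state();print(s['ee_pos'],s['force'])
E
python3 -m pendant '[[0.15,0,0,0,0,0,0],[0.3,0,0,0,0,0,0],[0.3,0,0,0,0,0,0],[0.3,0,0,0,0,0,0]]'
```

```text
time: 7.75
ee_pos: [0.5083, 0.0247, 0.1026]
eef_rot: [0.99, 0.143, 0.001, 0.0]
force: [-0.8, 0.9, 0.1]
opening: -0.0003
[0.50819702 0.02464024 0.10262024] [-0.99214824  0.46182723 -1.34007603]
time: 8.13
ee_pos: [0.5109, 0.0255, 0.1026]
eef_rot: [0.99, 0.143, 0.001, 0.0]
force: [-2.2, 0.4, 0.4]
opening: 0.0001
```

View pics/s4.png

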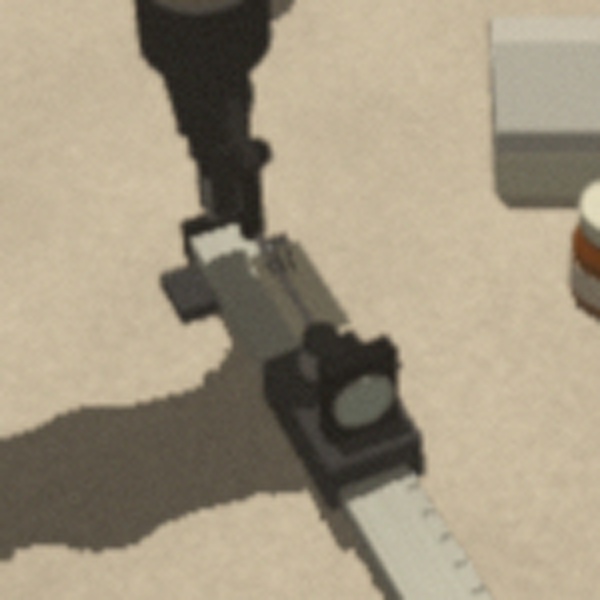

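```bash
for i in 1 2 3 4; do python3 -m pendant '[[0.1,0,0,0,0,0,0],[0.2,0,0,0,0,0,0],[0.2,0,0,0,0,0,0]]' | grep -E 'pos|force'; done
```

```text
ee_pos: [0.5127, 0.0261, 0.1025]
force: [-4.1, 0.9, 0.5]
ee_pos: [0.5145, 0.0267, 0.1024]
force: [-3.9, 0.7, 0.6]
ee_pos: [0.5163, 0.0272, 0.1023]
force: [-4.7, -0.1, 1.7]
ee_pos: [0.5178, 0.0277, 0.1022]
force: [-6.0, 0.1, 2.6]
```

```bash
python3 -m pendant '[[0.1,0,0,0,0,0,0],[0.2,0,0,0,0,0,0],[0.3,0,0,0,0,0,0],[0.4,0,0,0,0,0,0],[0.45,0,0,0,0,0,0],[0.45,0,0,0,0,0,0],[0.45,0,0,0,0,0,0]]'
python3 - <<'E'
from h import *
im=camera('wrist');cv2.imwrite('pics/w5.png',im[...,::-1])
F=[]
for i in range(6):
    camera('side');s=state();F.append(s['force'])
s=state();print(np.array(s['ee_pos']),np.mean(F,0),np.mean(F,0)@[.959,.283,0],(np.array(s['ee_pos'])-[.4633,.0063,0])@[.959,.283,0])
E
```

```text
time: 9.72
ee_pos: [0.5211, 0.0286, 0.1019]
eef_rot: [0.99, 0.143, -0.001, 0.0]
force: [-7.1, -1.4, 2.1]
opening: -0.0004
[0.52108374 0.02863805 0.10192932] [-7.19859497 -0.56197567  2.49780158] -7.0624916916645715 0.06173627344999337
```

View pics/w5.png

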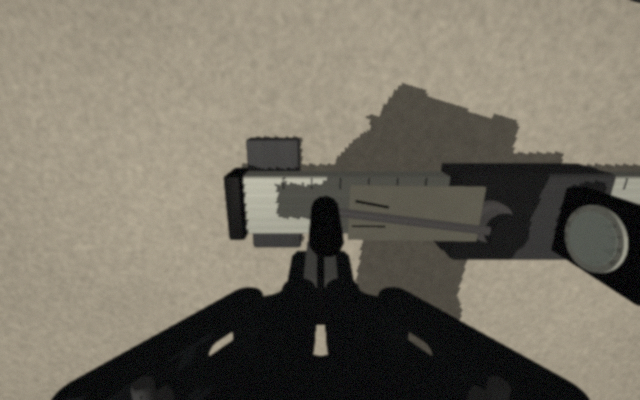

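```bash
python3 - <<'E'
from h import *
c=calibration('wrist')
def ang(p,q,z=.085):
    d=(plane(c,p,z)-plane(c,q,z))[:2];return np.arctan2(d[1],d[0])
r=ang((352,226.5),(385,226));print('rest',r,'rail',np.arctan2(.9593,-.2823));
for n,p,q in [('rod',(345,212),(478,231)),('mark',(355,201),(389,207))]: print(n,r-ang(p,q),np.arctan2(.9593,-.2823)-ang(p,q))
im=cv2.imread('pics/w5.png');cv2.imwrite('pics/w5c.png',cv2.resize(im[175:255,330:510],None,fx=4.4,fy=4.4,interpolation=cv2.INTER_CUBIC)*2)
E
```

```text
rest 1.873308153598529 rail 1.856994498685658
rod 0.16679589921995341 0.15048224430708235
mark 0.1989426714060476 0.18262901649317653
```

View pics/w5c.png

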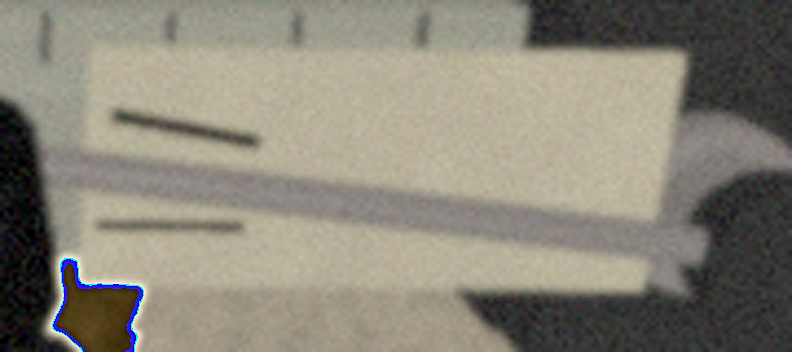

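```bash
python3 -m pendant '[[0.1,0,0,0,0,0,0],[0.2,0,0,0,0,0,0],[0.3,0,0,0,0,0,0],[0.3,0,0,0,0,0,0],[0.3,0,0,0,0,0,0],[0.3,0,0,0,0,0,0],[0.3,0,0,0,0,0,0],[0.3,0,0,0,0,0,0],[0.3,0,0,0,0,0,0],[0.3,0,0,0,0,0,0],[0.3,0,0,0,0,0,0],[0.3,0,0,0,0,0,0],[0.3,0,0,0,0,0,0],[0.3,0,0,0,0,0,0],[0.3,0,0,0,0,0,0],[0.3,0,0,0,0,0,0]]'
python3 - <<'E'
from h import *
im=camera('wrist')
cv2.imwrite('pics/w6c.png',np.clip(cv2.resize(im[175:255,330:510,::-1],None,fx=4.4,fy=4.4,interpolation=cv2.INTER_LINEAR)*1.7,0,255).astype(np.uint8))
F=[]
for i in range(8):
    camera('side');s=state();F.append(s['force'])
print(np.array(s['ee_pos']),np.mean(F,0)@[.959,.283,0],(np.array(s['ee_pos'])-[.4633,.0063,0])@[.959,.283,0])
E
```

```text
time: 11.4
ee_pos: [0.5227, 0.0291, 0.1016]
eef_rot: [0.99, 0.143, -0.003, 0.0]
force: [-7.6, -1.4, 3.1]
opening: -0.0001
[0.52267385 0.02911572 0.10165147] -8.162277545823047 0.06339637098471805
```

View pics/w6c.png

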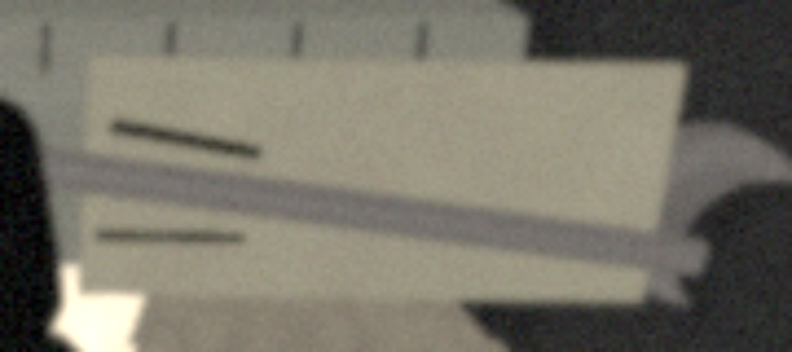

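```bash
python3 -m pendant '[[0.1,0,0,0,0,0,0],[0.1,0,0,0,0,0,0],[0.1,0,0,0,0,0,0],[0.1,0,0,0,0,0,0],[0.1,0,0,0,0,0,0],[0.1,0,0,0,0,0,0],[0.1,0,0,0,0,0,0],[0.1,0,0,0,0,0,0],[0.1,0,0,0,0,0,0],[0.1,0,0,0,0,0,0],[0.1,0,0,0,0,0,0],[0.1,0,0,0,0,0,0]]'
python3 -m pendant '[[-0.2,0,0,0,0,0,0],[-0.5,0,0,0,0,0,0],[-0.8,0,0,0,0,0,0],[-1.1,0,0,0,0,0,0],[-1.4,0,0,0,0,0,0],[-1.7,0,0,0,0,0,0],[-2,0,0,0,0,0,0],[-2.5,0,0,0,0,0,0],[-3.5,0,0,0,0,0,0],[-4.5,0,0,0,0,0,0],[-5.5,0,0,0,0,0,0],[-6,0,-3,0,0,0,0],[-6,0,-6,0,0,0,0],[-6,0,-10,0,0,0,0],[-6,0,-10,0,0,0,0],[-6,0,-10,0,0,0,0]]'
python3 - <<'E'
from h import *
im=camera('wrist');cv2.imwrite('pics/w7.png',im[...,::-1])
c=calibration('wrist');s=state();print(s['ee_pos'],s['force'])
print(proj(c,(.5737,-.1211,.12)),proj(c,(.5285,.0295,.122)))
E
```

```text
time: 12.85
ee_pos: [0.5225, 0.0291, 0.1015]
eef_rot: [0.99, 0.143, -0.004, 0.0]
force: [-8.3, -0.1, 4.6]
opening: 0.0003
time: 14.18
ee_pos: [0.4663, 0.0122, 0.204]
eef_rot: [0.99, 0.143, -0.001, -0.0]
force: [0.0, -0.3, -1.8]
opening: 0.0
[0.46531008 0.01222071 0.20248426] [-0.48203836 -1.02089597 -0.51303371]
[545.94975898 115.71587744] [323.00112829 117.25513722]
```

View pics/w7.png

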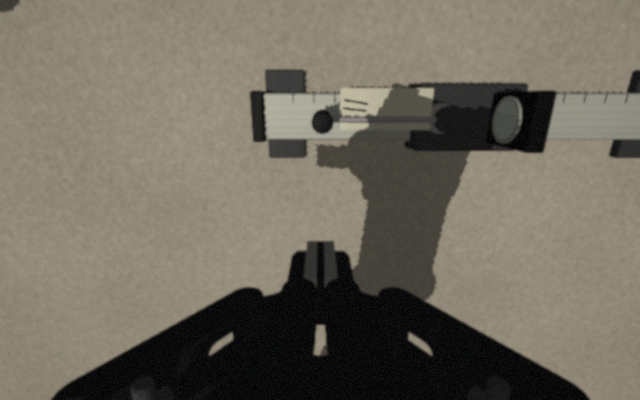

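```bash
python3 -c "
from workcell import *
print(job_done(),state()['time'])"
```

```text
the job is handed in; nothing more can be done
the job is handed in; nothing more can be done
```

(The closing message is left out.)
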